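# Load the UV curing box

### The arm

A 6-joint arm with a two-finger parallel gripper is mounted at the origin on the work surface. World frame = base frame: x ahead of the robot, y to its left, z up, the work surface at z = 0. Lengths are in m, angles in rad, forces in N, time in s.
With the tool pointing down it reaches from about 0.35 to 0.775 m from the base axis. Payload 7.3 kg.
Tool frame: the origin (TCP) lies at the very end of the fingers, on their centre line; the grasp point (between the pads) lies 19 mm behind it (robot.hold_point_z is the distance from the TCP to the grasp point, in m); z points along the fingers, y is the direction in which the jaws open and shut (so a half turn about z gives the same grasp; the last joint's range is limited). The gripper opens to 92 mm and grips with 3 to 60 N. Pads are 19 mm wide; open, the fingers measure 130 mm over their backs; the gripper's body (75 mm by 190 mm) begins 47 mm behind the grasp point.
Start: joints at [-1.417, 0.342, 1.524, -0, 1.275, -0.146], TCP at [0.155, -0.502, 0.227] pointing down, gripper open.
Joint ranges: [-2.53, 2.53], [-0.77, 2.02], [0.04, 2.7], [-1, 4.14], [0.28, 2.66], [-3.11, 3.11]. Speed limits (rad/s): [2.57, 2.57, 3.14, 3.14, 3.14, 3.14].

### API

Orientations are given as [roll, pitch, yaw] about the fixed x, y, z axes, in that order (R = Rz(yaw) Ry(pitch) Rx(roll)).
In Python, from cell import monitor, viewer, robot gives the robot as it stands.
- The arm moves only by the tool move_arm, never from a script. Its argument "deltas" is a list of rows, each an object of numbers: "x", "y", "z": the shift along the tool's x, y, z in m; "wx", "wy", "wz": the turn, a rotation vector about the tool's x, y, z in degrees; "hand": the opening, from 0 (shut) to 1 (fully open). In form: [{"x": .., "y": .., "z": .., "wx": .., "wy": .., "wz": .., "hand": ..}, ...]. A call has 1 to 8 rows; each row is the pose to reach, as a shift and turn from the pose commanded when the call began, along the tool's axes at that moment; what a row does not reach only later rows make up. A row lasts 1/8 s, in which the tool goes at most 62.5 mm and 10.7 degrees, less where a joint would pass 70% of its speed; a pose out of reach is approached as far as the arm can. A call with a gripper value outside its range is refused whole. The fingers move at their own pace and stop on an object; "grip_force" is the grip in N (left out, the last holds). Time passes only in rows, so rows that repeat a pose let the fingers close. It gives the time, the measured TCP pose, the force and the opening at its end, in the units of the state.
- monitor.observe(): the state, without advancing time (a new reading comes with each control period).
- viewer.read_camera(name): name is "side" or "top"; returns the picture (400x640x3 uint8, red, green, blue); there is no depth.
- viewer.camera_params(name): a dict with "camera_matrix" (3x3 intrinsics, pixels), "k1" (the pictures are not rectified: a ray, as slopes to the right and down, at radius r is drawn at 1 + k1 r^2 times it, then the intrinsics apply), "R" (3x3) and "t" (3): a world point X has camera coordinates R X + t. Camera axes: x right, y down, z forward; pixel columns grow to the right and rows downward; lengths in m; the calibration is good to about 2 mm. A picture is of the moment at which its call begins. camera_params takes no time and is no camera call.
- robot.hand_in(): hands the job in, once; it reports no verdict.
The state is a dict: "time": time; "qpos": joint angles; "qvel": joint speeds; "joint_efforts": joint torques, N m; "tool_pos": TCP position; "tool_rot": TCP orientation; "contact_force": force on the tool from outside, world axes, zero at the start; "torque": the same for the moment, N m; "opening": finger opening in m.
Only numpy, scipy, OpenCV 4.12 (cv2) and the standard library are available. Lean on these libraries where they do the work, as an engineer would, in place of code of your own. Each camera call takes 0.05 s, during which the arm holds its last target. There are 200 camera calls.

### The job

While the tray is still outside the curing box, push the loose circuit module along the tray until it lies flush against the module beside it. Then push the tray along the bench, without lifting it, fully home into the curing box, swing the door fully shut behind it, and only then press the start button on top right down and let it go. Leave everything else on the bench where it is.

Things in the scene. Friction and masses are not known exactly. Their poses are not given: they have to be found in the camera images.
- curing_box: fixed grey UV curing box, 190 (x) x 180 (y) x 70 high. Origin: middle of the mouth at bench level, in the front face; x points in, z up. No sill: the tray slides on the bench. Mouth 46 high, guides 136 apart at the face narrowing to 126 at x=25; back stop at x=107: tray home = its centre at x=52, rear wall 3 outside the face. Start button on the roof at x=135, y=0
- door (a joint): angle of the box's steel door, upright hinge at x=-10, y=-78 (box frame): 0 shut across the mouth, grows as it swings outwards, about 2 wide open. Slight friction, stays where left. Panel 8 thick, reaching 152 from the hinge, 6 to 58 above the bench; small black knob, 20 long, on the outer face 135 from the hinge
- door_hinge (a point): point on the door's hinge axis, 32 above the bench
- door_edge (a point): middle of the free edge of the door, 152 from the hinge axis, 32 above the bench
- start (a joint): travel (m) of the white push button: 0 up, 0.006 fully down (about 5 N); springs back
- start_top (a point): middle of the top face of the white round start button (28 across) on the roof of the curing box
- tray: aluminium tray on the bench before the mouth, 110 (x) x 120 (y), floor 4 thick, 0.5 kg. Origin: centre of its underside. x points from its rear wall (28 high, 5 thick, outer face x=-55) to its leading wall (22 high, 5 thick, outer face x=+55), which enters the box first; side wall 22 high at y=-60; the y=+60 side is open, no wall
- seated_module: framed circuit module, 80 (x) x 50 (y) x 18, dark steel frame, green board with chips on top, 0.12 kg; lies in the tray against the wall at y = -60. Origin: centre of its underside; axes like the tray's
- loose_module: second module, same kind and size, in the tray beside the first on the open side; a gap separates them and it sticks out over the tray's open edge. Origin: centre of its underside; axes about like the tray's
- phone: black phone lying flat, 147 x 71 x 9; stands by, leave it. Origin: centre of its underside
- heat_sink: finned aluminium heat sink, 40 x 40 x 19; stands by, leave it. Origin: centre of its underside
- screw_tin: open steel bowl, 70 across, 30 high; stands by, leave it. Origin: centre of its underside
- screwdriver: screwdriver lying flat, 160 long; stands by, leave it. Origin: in its handle axis, at its underside
- flux_jar: amber jar, 52 across, 70 high; stands by, leave it. Origin: centre of its underside
- solder_spool: grey spool standing on its flange, 56 across, 40 high; stands by, leave it. Origin: centre of its underside
- multimeter: yellow multimeter lying on its back, 170 x 82 x 36; stands by, leave it. Origin: centre of its underside
Mind the look-alikes: they are no part of the job. What is shaped like the loose_module but blue or turquoise is not meant.

How it is judged:
On the way, in this order (a step that is already met when the one before it is completed fails the run):
1. the loose module lies flush against its neighbour while the tray is still outside the box (y of loose_module in the frame of seated_module between 0.046 and 0.053 m and x of loose_module in the frame of seated_module between -0.015 and 0.015 m and angle between the x axis of loose_module and the x axis of seated_module, either way round below 0.06 rad and z of loose_module in the frame of tray between 0 and 0.009 m and y of loose_module in the frame of tray below 0.037 m and z of seated_module in the frame of tray between 0 and 0.009 m and x of tray in the frame of curing_box below -0.04 m), for 0.2 s.
2. the tray is fully home in the box with both modules in it (x of tray in the frame of curing_box above 0.047 m and y of tray in the frame of curing_box between -0.008 and 0.008 m and angle between the x axis of tray and the x axis of curing_box, either way round below 0.06 rad and z of loose_module in the frame of tray between 0 and 0.009 m and y of loose_module in the frame of tray below 0.037 m and z of seated_module in the frame of tray between 0 and 0.009 m), for 0.2 s.
3. the door is shut (value of joint door below 0.08 rad and x of tray in the frame of curing_box above 0.047 m and y of tray in the frame of curing_box between -0.008 and 0.008 m and angle between the x axis of tray and the x axis of curing_box, either way round below 0.06 rad), for 0.2 s.
4. the start button is pressed right down with the door shut (value of joint start above 0.0045 m and value of joint door below 0.1 rad), for 0.05 s.
At the end, for the whole second after the job is handed in: Tray within 5 mm of home and square (0.06 rad); both modules flat in it, gap under 3 mm, square (0.06 rad), ends within 15 mm; door shut (under 0.08 rad); button, pressed with the door shut, up again; all at rest (all of step 3 and y of loose_module in the frame of seated_module between 0.046 and 0.053 m and x of loose_module in the frame of seated_module between -0.015 and 0.015 m and angle between the x axis of loose_module and the x axis of seated_module, either way round below 0.06 rad and z of loose_module in the frame of tray between 0 and 0.009 m and y of loose_module in the frame of tray below 0.037 m and z of seated_module in the frame of tray between 0 and 0.009 m and value of joint start below 0.0015 m and linear speed of each of tray, loose_module below 0.01 m/s); the robot touches nothing.
It fails at once if the tray is lifted or tipped (height (world z) of tray above 0.012 m or angle between tray's own z axis and vertical above 0.12 rad).
It fails at once if a module is tipped (angle between any of loose_module, seated_module's own z axis and vertical above 0.3 rad).
It fails at once if the start button is pressed with the door open (value of joint start above 0.0045 m and value of joint door above 0.2 rad).
It fails at once if another thing on the bench is disturbed (moved over 25 mm) (distance of any of phone, heat_sink, screw_tin, screwdriver, flux_jar, solder_spool, multimeter from where it was at the start of the episode above 0.025 m).
It also fails if it takes over 67 s, if anything falls off the work surface, if the arm or the gripper's body presses on something with over 40 N, if the wrist force passes 120 N, or if a joint passes its speed limit or range.

## Working session

There is one attempt and no reset: what is moved stays moved. The work goes in short steps, Python scripts to look and compute and a tool call to move; the robot and the scene stay as the last step left them, time stands still between calls to the robot, and variables do not carry over. Pictures are saved under pics/ and viewed, about 8 in all and at most 12, crops included, and the job is handed in when it is done.

Besides the shell and the picture viewer there is one more tool, called after ">>>" as name(argument=value, ...) on one line, values as JSON. move_arm: Moves the arm, as the interface text tells. Its arguments: {"type":"object","properties":{"deltas":{"type":"array","items":{"type":"object","properties":{"x":{"type":"number"},"y":{"type":"number"},"z":{"type":"number"},"wx":{"type":"number"},"wy":{"type":"number"},"wz":{"type":"number"},"hand":{"type":"number"}}}},"grip_force":{"type":"number"}},"required":["deltas"]}

```bash
mkdir -p pics; ls; cat > h.py <<'E'
import numpy as np, cv2
from cell import monitor, viewer, robot
def snap(n,f):
    im=viewer.read_camera(n); cv2.imwrite('pics/'+f,im[:,:,::-1]); return im
def P(n):
    p=viewer.camera_params(n); return [np.array(p[k],float) for k in('camera_matrix','k1','R','t')]
def proj(n,X):
    K,k,R,t=P(n); c=np.atleast_2d(X)@R.T+t; s=c[:,:2]/c[:,2:]; s=s*(1+k*(s**2).sum(1,keepdims=True)); return s@K[:2,:2].T+K[:2,2]
def unproj(n,uv,z):
    K,k,R,t=P(n); d=(np.atleast_2d(uv)-K[:2,2])/[K[0,0],K[1,1]]; s=d.copy()
    for _ in range(20): s=d/(1+k*(s**2).sum(1,keepdims=True))
    r=np.c_[s,np.ones(len(s))]@R; o=-R.T@t
    z=np.broadcast_to(z,len(s)); return o+r*((z-o[2])/r[:,2])[:,None]
E
python3 - <<'E'
from h import *
a=snap('top','t0.png');b=snap('side','s0.png')
for n in('top','side'):
    K,k,R,t=P(n);print(n,-R.T@t,K[0,0],k,R[2])
print(monitor.observe())
E
```

```text
pics
top [ 0.33061648 -0.04149337  1.40371341] 509.3085675574091 0.050722168058925834 [ 0.17371215  0.01363761 -0.98470204]
side [0.18353045 0.61702681 0.87144097] 391.57441360054116 0.013577513615127683 [ 0.33728267 -0.61488472 -0.71285144]
{'time': 0.1, 'qpos': array([-1.41700430e+00,  3.42646123e-01,  1.52487290e+00, -4.20805984e-06,
        1.27539832e+00, -1.46019172e-01]), 'qvel': array([-0.0001715 , -0.00144771, -0.00069838,  0.00146806,  0.00242664,
        0.0010648 ]), 'joint_efforts': array([ 1.77400590e-03, -4.32004058e+01, -2.44695050e+01,  7.19782873e-02,
        5.26703009e-02, -5.42052862e-05]), 'tool_pos': array([ 0.15501112, -0.50123776,  0.22613501]), 'tool_rot': array([-3.14028148e+00, -1.88761475e-04,  2.99812300e-01]), 'contact_force': array([-0.2007194 , -0.29291794,  0.3658328 ]), 'torque': array([ 0.00963146, -0.02040797, -0.01326776]), 'opening': 0.09161575425868201}
```

View pics/t0.png

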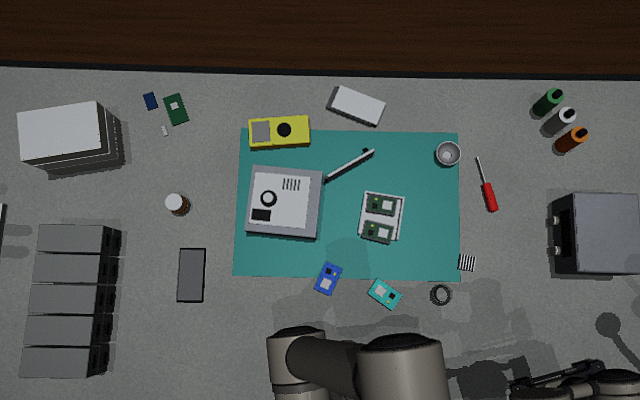

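View pics/s0.png

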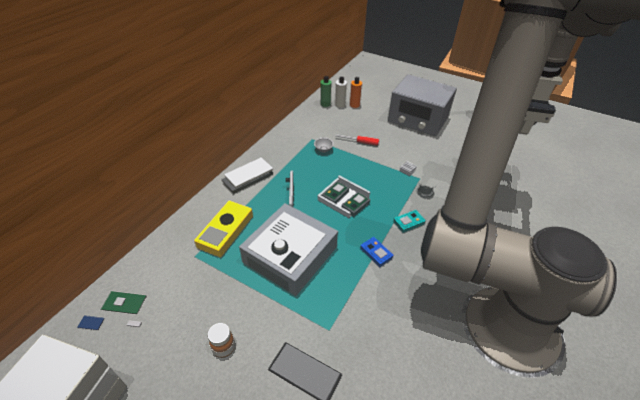

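Image up is world +x and image left is +y. The tray is at (382,217), with the loose green module at about (377,231) on the open side and the seated one at (383,204). The blue (328,278) and turquoise (384,293) boards are decoys, as is the far green board (176,108). Next is one close crop to measure from.

```bash
python3 - <<'E'
import cv2
a=cv2.imread('pics/t0.png')[135:255,235:415]
cv2.imwrite('pics/c0.png',cv2.resize(a,None,fx=4.4,fy=4.4,interpolation=cv2.INTER_CUBIC))
E
```

```text
(no output)
```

View pics/c0.png

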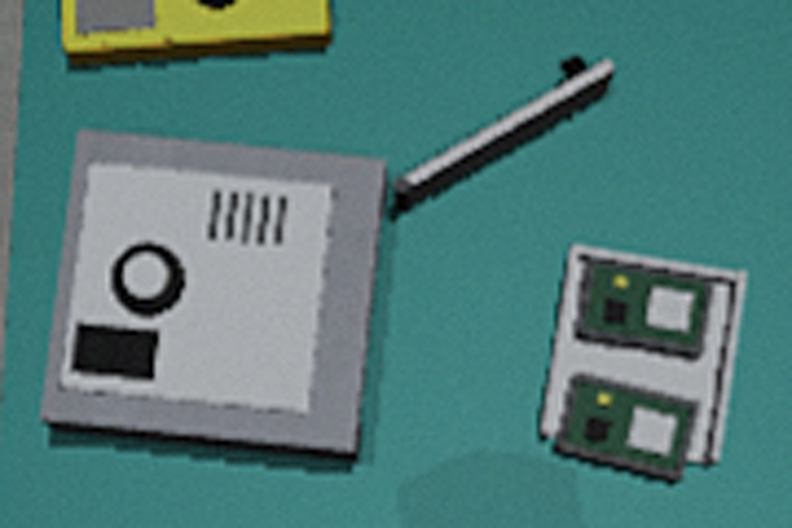

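```bash
cat >> h.py <<'E'
def fitrect(n,uv,z,dx,dy):
    """corners ordered (+x,-y),( -x,-y),(-x,+y),(+x,+y) in body frame -> centre, yaw"""
    W=unproj(n,uv,z)[:,:2]; B=np.array([[dx,-dy],[-dx,-dy],[-dx,dy],[dx,dy]])/2
    c=W.mean(0); bz=(W-c)@[1,1j]; b=B@[1,1j]; q=(np.conj(b)*bz).sum(); yaw=np.angle(q)
    sc=abs(q)/(abs(b)**2).sum(); res=abs(bz-b*np.exp(1j*yaw)).max()
    return c,yaw,sc,res
E
python3 - <<'E'
from h import *
f=lambda *p:np.array(p)/4.4+[235-.4,135-.4]
print('box',fitrect('top',f((80,130),(387,160),(355,455),(42,420)),.07,.19,.18))
print('tray',fitrect('top',f((572,245),(745,270),(718,462),(543,437)),[.022,.028,.028,.022],.11,.12))
print('seat',fitrect('top',f((583,262),(710,278),(700,356),(575,338)),.022,.08,.05))
print('loose',fitrect('top',f((571,375),(699,402),(680,482),(555,450)),.022,.08,.05))
print('btn',unproj('top',f((148,279)),.08))
h,e=unproj('top',f((402,183),(611,65)),.058);print(h,e,np.linalg.norm(e-h),np.degrees(np.arctan2(*(e-h)[1::-1])))
E
```

```text
box (array([0.57030897, 0.0893666 ]), np.float64(1.4922285477769006), np.float64(0.9989505774834139), np.float64(0.0011981670129312123))
tray (array([ 0.5452261 , -0.17401368]), np.float64(1.4388214517348235), np.float64(1.002575020318035), np.float64(0.0017559920606095977))
seat (array([ 0.57368411, -0.17265012]), np.float64(1.4609041255396338), np.float64(0.9877903131281373), np.float64(0.0012007774686278363))
loose (array([ 0.49883879, -0.16349847]), np.float64(1.3640019714125853), np.float64(0.9975149392880123), np.float64(0.001123546136432357))
btn [[0.5739226  0.12956388 0.08      ]]
[ 0.641957   -0.02117493  0.058     ] [ 0.72008793 -0.14876355  0.058     ] 0.14961048311795833 -58.518113523554305
```

```bash
cat >> h.py <<'E'
def delta(pts,o=None):
    """pts rows: x,y,z,yaw(deg). print tool-frame deltas from measured pose"""
    o=o or monitor.observe(); p=o['tool_pos']; y=o['tool_rot'][2]; c,s=np.cos(y),np.sin(y)
    for q in pts:
        d=np.array(q[:3])-p; w=-(q[3]-np.degrees(y))
        print('x %.4f y %.4f z %.4f wz %.1f'%(c*d[0]+s*d[1], s*d[0]-c*d[1], -d[2], (w+180)%360-180))
u=np.array([.0785,.9969]);v=np.array([-.9969,.0785]);O=np.array([.5628,-.0053])
def box(x,y): return O+x*u+y*v
E
python3 -c "
from h import *
delta([(.4476,-.1574,.08,-6.9),(.4476,-.1574,.01,-6.9)])"
```

```text
x 0.3811 y -0.2421 z 0.1461 wz 24.1
x 0.3811 y -0.2421 z 0.2161 wz 24.1
```

>>> move_arm(deltas=[{"x": 0.05, "y": -0.03, "z": 0.02, "wz": 3, "hand": 0.43}, {"x": 0.1, "y": -0.065, "z": 0.04, "wz": 6, "hand": 0.43}, {"x": 0.15, "y": -0.095, "z": 0.06, "wz": 10, "hand": 0.43}, {"x": 0.2, "y": -0.127, "z": 0.08, "wz": 13, "hand": 0.43}, {"x": 0.25, "y": -0.16, "z": 0.1, "wz": 16, "hand": 0.43}, {"x": 0.3, "y": -0.19, "z": 0.12, "wz": 19, "hand": 0.43}, {"x": 0.345, "y": -0.22, "z": 0.135, "wz": 22, "hand": 0.43}, {"x": 0.381, "y": -0.242, "z": 0.146, "wz": 24, "hand": 0.43}])

```text
schema error: expected keys x, y, z, wx, wy, wz, hand
```

```bash
python3 -c "
from h import *
delta([(.4476,-.1574,.08,-6.9),(.4476,-.1574,.01,-6.9),(.4898,-.1625,.01,-6.9)]);o=monitor.observe();print(o['tool_pos'],o['tool_rot'],o['opening'],o['contact_force'],o['time'])"
```

```text
x 0.3811 y -0.2421 z 0.1461 wz 24.1
x 0.3811 y -0.2421 z 0.2161 wz 24.1
x 0.4199 y -0.2248 z 0.2161 wz 24.1
[ 0.15501112 -0.50123776  0.22613501] [-3.14028148e+00 -1.88761475e-04  2.99812300e-01] 0.09161575425868201 [-0.2007194  -0.29291794  0.3658328 ] 0.1
```

>>> move_arm(deltas=[{"x": 0.05, "y": -0.03, "z": 0.02, "wx": 0, "wy": 0, "wz": 3, "hand": 0.43}, {"x": 0.1, "y": -0.065, "z": 0.04, "wx": 0, "wy": 0, "wz": 6, "hand": 0.43}, {"x": 0.15, "y": -0.095, "z": 0.06, "wx": 0, "wy": 0, "wz": 10, "hand": 0.43}, {"x": 0.2, "y": -0.127, "z": 0.08, "wx": 0, "wy": 0, "wz": 13, "hand": 0.43}, {"x": 0.25, "y": -0.16, "z": 0.1, "wx": 0, "wy": 0, "wz": 16, "hand": 0.43}, {"x": 0.3, "y": -0.19, "z": 0.12, "wx": 0, "wy": 0, "wz": 19, "hand": 0.43}, {"x": 0.345, "y": -0.22, "z": 0.135, "wx": 0, "wy": 0, "wz": 22, "hand": 0.43}, {"x": 0.381, "y": -0.242, "z": 0.146, "wx": 0, "wy": 0, "wz": 24, "hand": 0.43}])

```text
time: 1.1
tool_pos: [0.4483, -0.1557, 0.0798]
tool_rot: [-3.141, 0.001, -0.119]
contact_force: [0.3, -0.4, 0.3]
opening: 0.0396
```

>>> move_arm(deltas=[{"x": 0, "y": 0.001, "z": 0.03, "wx": 0, "wy": 0, "wz": 0, "hand": 0.43}, {"x": 0, "y": 0.001, "z": 0.055, "wx": 0, "wy": 0, "wz": 0, "hand": 0.43}, {"x": 0, "y": 0.001, "z": 0.07, "wx": 0, "wy": 0, "wz": 0, "hand": 0.43}, {"x": 0, "y": 0.001, "z": 0.07, "wx": 0, "wy": 0, "wz": 0, "hand": 0.43}])

```text
time: 1.6
tool_pos: [0.4469, -0.1587, 0.0099]
tool_rot: [-3.141, 0.002, -0.119]
contact_force: [-0.2, -0.1, 1.1]
opening: 0.0397
```

```bash
python3 - <<'E'
from h import *
a=snap('side','s1.png');b=snap('top','t1.png')
c,d=a[165:225,300:400],b[180:255,345:420]
z=lambda i,f:cv2.resize(i,None,fx=f,fy=f,interpolation=cv2.INTER_CUBIC)
m=np.zeros((300,800,3),np.uint8); m[:, :500]=z(c,5); m[:,500:]=z(d,4); cv2.imwrite('pics/c1.png',m[:,:,::-1])
E
```

```text
(no output)
```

View pics/c1.png

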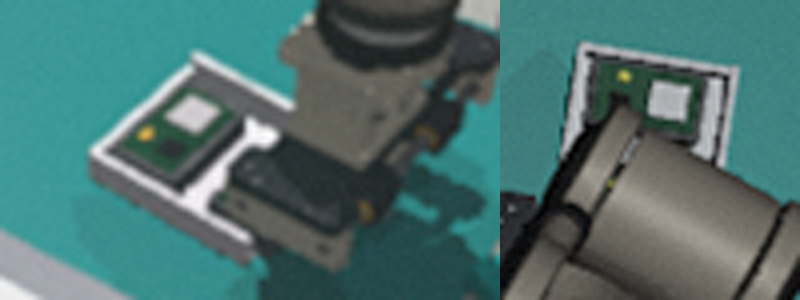

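The gripper is down on the open side, just behind the loose module, which it now hides. I'll push slowly while watching the force.

>>> move_arm(deltas=[{"x": 0.008, "y": 0, "z": 0, "wx": 0, "wy": 0, "wz": 0, "hand": 0.43}, {"x": 0.014, "y": 0, "z": 0, "wx": 0, "wy": 0, "wz": 0, "hand": 0.43}, {"x": 0.019, "y": 0, "z": 0, "wx": 0, "wy": 0, "wz": 0, "hand": 0.43}, {"x": 0.024, "y": 0, "z": 0, "wx": 0, "wy": 0, "wz": 0, "hand": 0.43}, {"x": 0.029, "y": 0, "z": 0, "wx": 0, "wy": 0, "wz": 0, "hand": 0.43}, {"x": 0.033, "y": 0, "z": 0, "wx": 0, "wy": 0, "wz": 0, "hand": 0.43}, {"x": 0.037, "y": 0, "z": 0, "wx": 0, "wy": 0, "wz": 0, "hand": 0.43}])

```text
time: 2.58
tool_pos: [0.4844, -0.1633, 0.0107]
tool_rot: [-3.142, 0.0, -0.119]
contact_force: [-1.3, 0.0, 0.8]
opening: 0.0394
```

>>> move_arm(deltas=[{"x": 0.0015, "y": 0, "z": 0, "wx": 0, "wy": 0, "wz": 0, "hand": 0.43}, {"x": 0.003, "y": 0, "z": 0, "wx": 0, "wy": 0, "wz": 0, "hand": 0.43}])

```text
time: 2.82
tool_pos: [0.4871, -0.1636, 0.0107]
tool_rot: [3.142, 0.0, -0.119]
contact_force: [-1.4, 0.6, 0.8]
opening: 0.0393
```

>>> move_arm(deltas=[{"x": 0.001, "y": 0, "z": 0, "wx": 0, "wy": 0, "wz": 0, "hand": 0.43}, {"x": 0.002, "y": 0, "z": 0, "wx": 0, "wy": 0, "wz": 0, "hand": 0.43}, {"x": 0.002, "y": 0, "z": 0, "wx": 0, "wy": 0, "wz": 0, "hand": 0.43}])

```text
time: 3.2
tool_pos: [0.4885, -0.1637, 0.0106]
tool_rot: [-3.141, 0.001, -0.119]
contact_force: [-5.3, -1.2, 3.2]
opening: 0.0396
```

>>> move_arm(deltas=[{"x": 0.001, "y": 0, "z": 0, "wx": 0, "wy": 0, "wz": 0, "hand": 0.43}, {"x": 0.002, "y": 0, "z": 0, "wx": 0, "wy": 0, "wz": 0, "hand": 0.43}, {"x": 0.002, "y": 0, "z": 0, "wx": 0, "wy": 0, "wz": 0, "hand": 0.43}])

```text
time: 3.58
tool_pos: [0.489, -0.1637, 0.0106]
tool_rot: [-3.141, 0.005, -0.119]
contact_force: [-11.0, 0.0, 7.8]
opening: 0.0397
```

Contact is firm at the expected place, with 11 N and no further travel. I'll back off, lift and look.

>>> move_arm(deltas=[{"x": -0.005, "y": 0, "z": 0, "wx": 0, "wy": 0, "wz": 0, "hand": 0.43}, {"x": -0.03, "y": 0, "z": 0, "wx": 0, "wy": 0, "wz": 0, "hand": 0.43}, {"x": -0.04, "y": 0.02, "z": -0.04, "wx": 0, "wy": 0, "wz": 0, "hand": 0.6}, {"x": -0.04, "y": 0.06, "z": -0.08, "wx": 0, "wy": 0, "wz": -10, "hand": 0.6}, {"x": -0.04, "y": 0.11, "z": -0.08, "wx": 0, "wy": 0, "wz": -20, "hand": 0.6}, {"x": -0.04, "y": 0.16, "z": -0.08, "wx": 0, "wy": 0, "wz": -30, "hand": 0.6}, {"x": -0.03, "y": 0.21, "z": -0.08, "wx": 0, "wy": 0, "wz": -40, "hand": 0.6}, {"x": 0.0, "y": 0.23, "z": -0.08, "wx": 0, "wy": 0, "wz": -50, "hand": 0.6}])

```text
time: 4.58
tool_pos: [0.4635, -0.3959, 0.091]
tool_rot: [3.139, 0.0, 0.756]
contact_force: [0.2, -0.0, 0.4]
opening: 0.0551
```

```bash
python3 - <<'E'
from h import *
b=snap('top','t2.png')[170:260,325:445]
cv2.imwrite('pics/c2.png',cv2.resize(b,None,fx=6,fy=6,interpolation=cv2.INTER_CUBIC)[:,:,::-1])
E
```

```text
(no output)
```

View pics/c2.png

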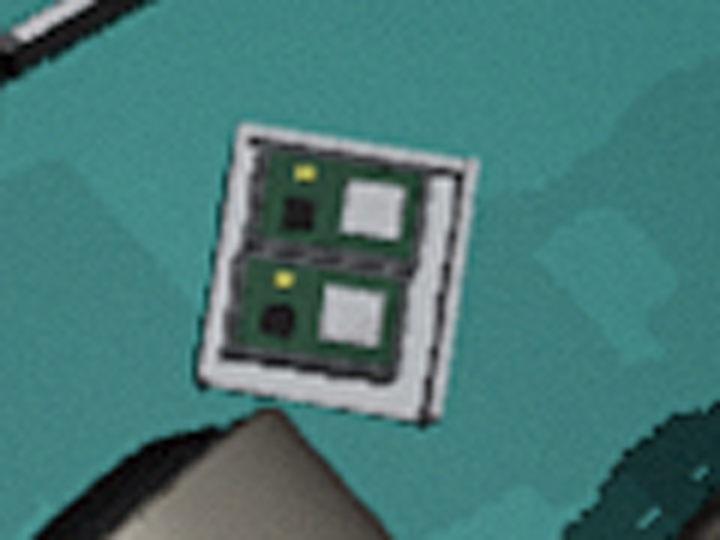

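```bash
python3 - <<'E'
from h import *
f=lambda *p:np.array(p)/6+[325-.4,170-.4]
print('tray',fitrect('top',f((240,124),(478,160),(437,422),(200,383)),[.022,.028,.028,.013],.11,.12))
print('seat',fitrect('top',f((262,145),(427,168),(415,270),(247,245)),.022,.08,.05))
print('loose',fitrect('top',f((240,250),(410,274),(396,380),(222,355)),.022,.08,.05))
W=unproj('top',f((305,172),(284,279),(373,210),(352,316)),.022);c=np.exp(-1j*1.43)
for i in(0,2): d=W[i+1]-W[i]; print((d[0]+1j*d[1])*c)
t=1.435;C=np.array([.5452,-.174]);
E
```

```text
tray (array([ 0.54539321, -0.17407545]), np.float64(1.4257870754470872), np.float64(0.9988453949236439), np.float64(0.0016489910082409984))
seat (array([ 0.57541798, -0.17368776]), np.float64(1.4496337757482367), np.float64(0.9568406067875064), np.float64(0.002377032613502834))
loose (array([ 0.52536212, -0.16464906]), np.float64(1.447141991734475), np.float64(0.9843638834488214), np.float64(0.0015100602966903489))
(0.001982537152408919+0.05071162662613187j)
(0.0022506756982406473+0.05004887188467643j)
```

The loose module now lies flush: y offset 50.4 mm, x offset 2 mm, square. The tray is at box x≈-170 mm, y≈+4 mm, yaw -0.06. Next I'll go behind its rear wall.

```bash
python3 -c "
from h import *
delta([(.5315,-.272,.09,82),(.5315,-.272,.014,82)])
print(unproj('top',[(466,262),(447,153)],.019))"
```

```text
x 0.1335 y -0.0465 z 0.0011 wz -38.2
x 0.1335 y -0.0465 z 0.0771 wz -38.2
[[ 0.42366896 -0.40313172  0.019     ]
 [ 0.72548326 -0.35691543  0.019     ]]
```

>>> move_arm(deltas=[{"x": 0.035, "y": -0.012, "z": 0.0, "wx": 0, "wy": 0, "wz": -10, "hand": 0.65}, {"x": 0.07, "y": -0.023, "z": 0.0, "wx": 0, "wy": 0, "wz": -20, "hand": 0.65}, {"x": 0.105, "y": -0.036, "z": 0.0, "wx": 0, "wy": 0, "wz": -30, "hand": 0.65}, {"x": 0.1335, "y": -0.0465, "z": 0.001, "wx": 0, "wy": 0, "wz": -38.2, "hand": 0.65}, {"x": 0.1335, "y": -0.0465, "z": 0.03, "wx": 0, "wy": 0, "wz": -38.2, "hand": 0.65}, {"x": 0.1335, "y": -0.0465, "z": 0.06, "wx": 0, "wy": 0, "wz": -38.2, "hand": 0.65}, {"x": 0.1335, "y": -0.0465, "z": 0.077, "wx": 0, "wy": 0, "wz": -38.2, "hand": 0.65}, {"x": 0.1335, "y": -0.0465, "z": 0.077, "wx": 0, "wy": 0, "wz": -38.2, "hand": 0.65}])

```text
time: 5.62
tool_pos: [0.529, -0.2669, 0.0127]
tool_rot: [-3.14, -0.001, 1.42]
contact_force: [-0.0, -0.1, -0.3]
opening: 0.0594
```

>>> move_arm(deltas=[{"x": 0.015, "y": 0, "z": 0, "wx": 0, "wy": 0, "wz": 0, "hand": 0.65}, {"x": 0.024, "y": 0, "z": 0, "wx": 0, "wy": 0, "wz": 0, "hand": 0.65}, {"x": 0.03, "y": 0, "z": 0, "wx": 0, "wy": 0, "wz": 0, "hand": 0.65}, {"x": 0.038, "y": 0, "z": 0, "wx": 0, "wy": 0, "wz": 0, "hand": 0.65}, {"x": 0.048, "y": 0, "z": 0, "wx": 0, "wy": 0, "wz": 0, "hand": 0.65}, {"x": 0.058, "y": 0, "z": 0, "wx": 0, "wy": 0, "wz": 0, "hand": 0.65}, {"x": 0.067, "y": 0, "z": 0, "wx": 0, "wy": 0, "wz": 0, "hand": 0.65}, {"x": 0.075, "y": 0, "z": 0, "wx": 0, "wy": 0, "wz": 0, "hand": 0.65}])

```text
time: 6.62
tool_pos: [0.5413, -0.1941, 0.0146]
tool_rot: [3.139, 0.002, 1.421]
contact_force: [-0.3, -7.4, 2.1]
opening: 0.0594
```

```bash
python3 - <<'E'
from h import *
b=snap('top','t3.png')[135:245,240:410]
cv2.imwrite('pics/c3.png',cv2.resize(b,None,fx=4.5,fy=4.5,interpolation=cv2.INTER_CUBIC)[:,:,::-1])
E
```

```text
(no output)
```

View pics/c3.png

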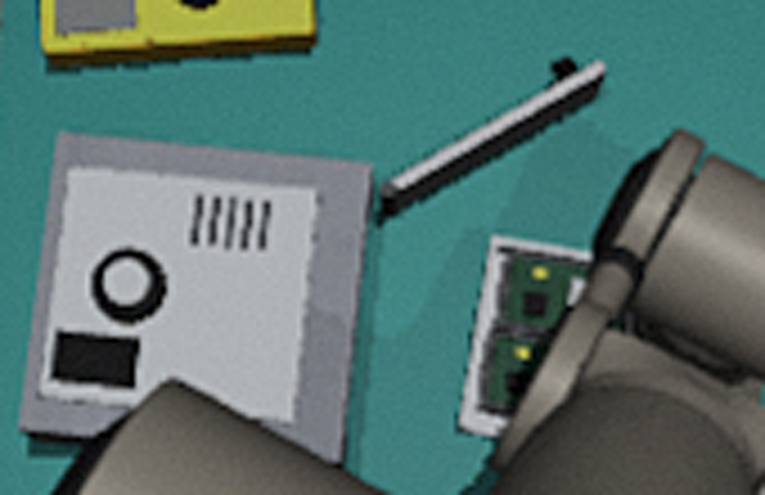

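```bash
python3 - <<'E'
from h import *
W=unproj('top',np.array([(493,235),(458,432),(541,272),(522,353)])/4.5+[240-.4,135-.4],.022)[:,:2]
d=W-O; print(np.c_[d@u,d@v]); e=W[1]-W[0]; print(np.linalg.norm(e), np.arctan2(e@u,e@v))
E
```

```text
[[-0.07546946 -0.06502895]
 [-0.0662367   0.05853724]
 [-0.10699471 -0.04499571]
 [-0.10019386  0.00627076]]
0.12391238008681466 0.07458055569655542
```

Leading edge is at box x≈-71 mm, y≈-3 mm, and the tray is still about 4° clockwise. I'll straighten it while pushing.

>>> move_arm(deltas=[{"x": 0.006, "y": 0, "z": 0, "wx": 0, "wy": 0, "wz": -0.5, "hand": 0.65}, {"x": 0.012, "y": 0, "z": 0, "wx": 0, "wy": 0, "wz": -1.2, "hand": 0.65}, {"x": 0.018, "y": 0, "z": 0, "wx": 0, "wy": 0, "wz": -2, "hand": 0.65}, {"x": 0.024, "y": 0, "z": 0, "wx": 0, "wy": 0, "wz": -2.7, "hand": 0.65}, {"x": 0.03, "y": 0, "z": 0, "wx": 0, "wy": 0, "wz": -3.4, "hand": 0.65}, {"x": 0.036, "y": 0, "z": 0, "wx": 0, "wy": 0, "wz": -4, "hand": 0.65}, {"x": 0.042, "y": 0, "z": 0, "wx": 0, "wy": 0, "wz": -4, "hand": 0.65}, {"x": 0.048, "y": 0, "z": 0, "wx": 0, "wy": 0, "wz": -4, "hand": 0.65}])

```text
time: 7.68
tool_pos: [0.5485, -0.1469, 0.0145]
tool_rot: [3.139, 0.002, 1.49]
contact_force: [-1.3, -5.5, 1.2]
opening: 0.0597
```

```bash
python3 - <<'E'
from h import *
p=monitor.observe()['tool_pos'][:2]-O; print(p@u,p@v)
b=snap('top','t4.png')[165:245,290:390]
cv2.imwrite('pics/c4.png',cv2.resize(b,None,fx=7,fy=7,interpolation=cv2.INTER_CUBIC)[:,:,::-1])
E
```

```text
-0.1422314360240889 0.0030958574976672803
```

View pics/c4.png

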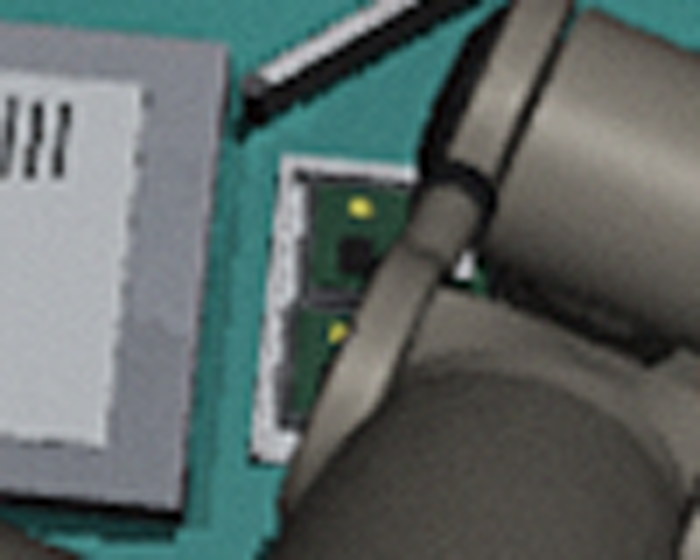

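```bash
python3 - <<'E'
from h import *
W=unproj('top',np.array([(280,157),(250,462),(360,208),(338,331)])/7+[290-.4,165-.4],.022)[:,:2]
d=W-O; print(np.c_[d@u,d@v]); e=W[1]-W[0]; print(np.linalg.norm(e), np.arctan2(e@u,e@v))
E
```

```text
[[-0.02167154 -0.0588601 ]
 [-0.02265661  0.06310195]
 [-0.05520923 -0.04167907]
 [-0.0515447   0.00811342]]
0.12196774572654726 -0.008076736065318722
```

Tray is square (-0.008 rad) and centred to about 2 mm, so I'll push it straight in.

>>> move_arm(deltas=[{"x": 0.008, "y": 0, "z": 0, "wx": 0, "wy": 0, "wz": 0, "hand": 0.65}, {"x": 0.02, "y": 0, "z": 0, "wx": 0, "wy": 0, "wz": 0, "hand": 0.65}, {"x": 0.033, "y": 0, "z": 0, "wx": 0, "wy": 0, "wz": 0, "hand": 0.65}, {"x": 0.046, "y": 0, "z": 0, "wx": 0, "wy": 0, "wz": 0, "hand": 0.65}, {"x": 0.059, "y": 0, "z": 0, "wx": 0, "wy": 0, "wz": 0, "hand": 0.65}, {"x": 0.072, "y": 0, "z": 0, "wx": 0, "wy": 0, "wz": 0, "hand": 0.65}, {"x": 0.084, "y": 0, "z": 0, "wx": 0, "wy": 0, "wz": 0, "hand": 0.65}, {"x": 0.094, "y": 0, "z": 0, "wx": 0, "wy": 0, "wz": 0, "hand": 0.65}])

```text
time: 8.72
tool_pos: [0.5562, -0.0528, 0.0146]
tool_rot: [3.139, 0.002, 1.49]
contact_force: [-0.8, -7.1, 1.7]
opening: 0.0596
```

>>> move_arm(deltas=[{"x": 0.008, "y": 0, "z": 0, "wx": 0, "wy": 0, "wz": 0, "hand": 0.65}, {"x": 0.016, "y": 0, "z": 0, "wx": 0, "wy": 0, "wz": 0, "hand": 0.65}, {"x": 0.024, "y": 0, "z": 0, "wx": 0, "wy": 0, "wz": 0, "hand": 0.65}, {"x": 0.03, "y": 0, "z": 0, "wx": 0, "wy": 0, "wz": 0, "hand": 0.65}, {"x": 0.033, "y": 0, "z": 0, "wx": 0, "wy": 0, "wz": 0, "hand": 0.65}])

```text
time: 9.35
tool_pos: [0.5588, -0.02, 0.0146]
tool_rot: [3.139, 0.002, 1.491]
contact_force: [-1.2, -7.2, 2.8]
opening: 0.0594
```

>>> move_arm(deltas=[{"x": 0.001, "y": 0, "z": 0, "wx": 0, "wy": 0, "wz": 0, "hand": 0.65}, {"x": 0.002, "y": 0, "z": 0, "wx": 0, "wy": 0, "wz": 0, "hand": 0.65}, {"x": 0.003, "y": 0, "z": 0, "wx": 0, "wy": 0, "wz": 0, "hand": 0.65}])

```text
time: 9.72
tool_pos: [0.559, -0.0173, 0.0146]
tool_rot: [3.14, 0.002, 1.49]
contact_force: [-1.3, -7.8, 3.4]
opening: 0.0597
```

>>> move_arm(deltas=[{"x": 0.001, "y": 0, "z": 0, "wx": 0, "wy": 0, "wz": 0, "hand": 0.65}, {"x": 0.0015, "y": 0, "z": 0, "wx": 0, "wy": 0, "wz": 0, "hand": 0.65}])

```text
time: 9.98
tool_pos: [0.5591, -0.0171, 0.0146]
tool_rot: [3.139, 0.004, 1.491]
contact_force: [-0.6, -13.7, 2.8]
opening: 0.0599
```

The tray is home: travel stopped at the expected spot with force at 13.7 N. Now the door, retreating first and then going round behind it.

```bash
python3 -c "
from h import *
delta([(.6,-.09,.12,110),(.7205,-.084,.12,211.5)])"
```

```text
x -0.0694 y 0.0465 z -0.1054 wz -24.6
x -0.0538 y 0.1662 z -0.1054 wz -126.1
```

>>> move_arm(deltas=[{"x": -0.01, "y": 0, "z": 0, "wx": 0, "wy": 0, "wz": 0, "hand": 0.65}, {"x": -0.05, "y": 0, "z": 0, "wx": 0, "wy": 0, "wz": 0, "hand": 0.3}, {"x": -0.07, "y": 0, "z": -0.05, "wx": 0, "wy": 0, "wz": -10, "hand": 0}, {"x": -0.07, "y": 0, "z": -0.105, "wx": 0, "wy": 0, "wz": -20, "hand": 0}, {"x": -0.07, "y": 0.04, "z": -0.105, "wx": 0, "wy": 0, "wz": -30, "hand": 0}, {"x": -0.065, "y": 0.08, "z": -0.105, "wx": 0, "wy": 0, "wz": -40, "hand": 0}, {"x": -0.06, "y": 0.12, "z": -0.105, "wx": 0, "wy": 0, "wz": -50, "hand": 0}, {"x": -0.055, "y": 0.155, "z": -0.105, "wx": 0, "wy": 0, "wz": -60, "hand": 0}])

```text
time: 10.98
tool_pos: [0.7095, -0.0815, 0.1185]
tool_rot: [3.141, -0.001, 2.543]
contact_force: [0.7, -0.0, 0.2]
opening: 0.0007
```

```bash
python3 -c "
from h import *
delta([(.7205,-.084,.12,211.5),(.7205,-.084,.03,211.5)]);print(monitor.observe()['qpos'])"
```

```text
x -0.0105 y 0.0041 z -0.0015 wz -65.8
x -0.0105 y 0.0041 z 0.0885 wz -65.8
[-2.21864297e-01  7.81602302e-01  1.05798215e+00  7.28021533e-04
  1.30248864e+00 -1.19449689e+00]
```

>>> move_arm(deltas=[{"x": -0.01, "y": 0.004, "z": 0, "wx": 0, "wy": 0, "wz": -10, "hand": 0}, {"x": -0.01, "y": 0.004, "z": 0, "wx": 0, "wy": 0, "wz": -20, "hand": 0}, {"x": -0.01, "y": 0.004, "z": 0, "wx": 0, "wy": 0, "wz": -30, "hand": 0}, {"x": -0.01, "y": 0.004, "z": 0, "wx": 0, "wy": 0, "wz": -40, "hand": 0}, {"x": -0.01, "y": 0.004, "z": 0, "wx": 0, "wy": 0, "wz": -50, "hand": 0}, {"x": -0.01, "y": 0.004, "z": 0, "wx": 0, "wy": 0, "wz": -60, "hand": 0}, {"x": -0.01, "y": 0.004, "z": 0, "wx": 0, "wy": 0, "wz": -66, "hand": 0}, {"x": -0.01, "y": 0.004, "z": 0, "wx": 0, "wy": 0, "wz": -66, "hand": 0}])

```text
time: 11.98
tool_pos: [0.7188, -0.084, 0.1184]
tool_rot: [3.141, -0.0, -2.595]
contact_force: [0.4, -0.1, 1.1]
opening: 0.0008
```

```bash
python3 - <<'E'
from h import *
o=monitor.observe();print(o['tool_pos'],o['tool_rot'])
H=np.array([.641,-.0213])
# arc of TCP: door angle th (0 shut); door dir = angle 175.5deg+th ; outward normal = dir+90
def pt(th,r=.095,off=.0135):
    a=np.radians(175.5+th); d=np.array([np.cos(a),np.sin(a)]); n=np.array([-d[1],d[0]]); return H+r*d+off*n
print('start',pt(126,off=.035))
delta([(*pt(126,off=.035),.03,211.5)]+[(*pt(t),.03,85.5+t) for t in range(126,-1,-9)])
E
```

```text
[ 0.71875355 -0.08400677  0.11842384] [ 3.14073532e+00 -2.12454662e-04 -2.59479413e+00]
start [ 0.72047977 -0.08401337]
x -0.0015 y -0.0009 z 0.0884 wz -0.2
x 0.0200 y -0.0010 z 0.0884 wz -0.2
x 0.0351 y -0.0020 z 0.0884 wz 8.8
x 0.0500 y -0.0006 z 0.0884 wz 17.8
x 0.0646 y 0.0031 z 0.0884 wz 26.8
x 0.0785 y 0.0091 z 0.0884 wz 35.8
x 0.0912 y 0.0171 z 0.0884 wz 44.8
x 0.1025 y 0.0270 z 0.0884 wz 53.8
x 0.1122 y 0.0386 z 0.0884 wz 62.8
x 0.1199 y 0.0515 z 0.0884 wz 71.8
x 0.1254 y 0.0655 z 0.0884 wz 80.8
x 0.1288 y 0.0802 z 0.0884 wz 89.8
x 0.1298 y 0.0952 z 0.0884 wz 98.8
x 0.1284 y 0.1102 z 0.0884 wz 107.8
x 0.1247 y 0.1248 z 0.0884 wz 116.8
x 0.1187 y 0.1387 z 0.0884 wz 125.8
```

>>> move_arm(deltas=[{"x": 0, "y": 0, "z": 0.04, "wx": 0, "wy": 0, "wz": 0, "hand": 0}, {"x": 0, "y": 0, "z": 0.075, "wx": 0, "wy": 0, "wz": 0, "hand": 0}, {"x": 0, "y": 0, "z": 0.088, "wx": 0, "wy": 0, "wz": 0, "hand": 0}, {"x": 0.01, "y": 0, "z": 0.088, "wx": 0, "wy": 0, "wz": 0, "hand": 0}, {"x": 0.02, "y": -0.001, "z": 0.088, "wx": 0, "wy": 0, "wz": 0, "hand": 0}, {"x": 0.035, "y": -0.002, "z": 0.088, "wx": 0, "wy": 0, "wz": 9, "hand": 0}, {"x": 0.05, "y": -0.001, "z": 0.088, "wx": 0, "wy": 0, "wz": 18, "hand": 0}, {"x": 0.0645, "y": 0.003, "z": 0.088, "wx": 0, "wy": 0, "wz": 27, "hand": 0}])

```text
time: 12.98
tool_pos: [0.6626, -0.1165, 0.0329]
tool_rot: [-3.14, 0.004, -3.071]
contact_force: [1.1, -0.7, -0.9]
opening: 0.0009
```

```bash
cat >> h.py <<'E'
H=np.array([.641,-.0213])
def pt(th,r=.095,off=.0135):
    a=np.radians(175.5+th); d=np.array([np.cos(a),np.sin(a)]); n=np.array([-d[1],d[0]]); return H+r*d+off*n
E
python3 - <<'E'
from h import *
delta([(*pt(t),.03,85.5+t) for t in (99,90,81,72,63,54,45,36,27)])
E
```

```text
x 0.0006 y 0.0016 z 0.0029 wz -0.5
x 0.0156 y 0.0006 z 0.0029 wz 8.5
x 0.0306 y 0.0019 z 0.0029 wz 17.5
x 0.0452 y 0.0055 z 0.0029 wz 26.5
x 0.0591 y 0.0114 z 0.0029 wz 35.5
x 0.0719 y 0.0193 z 0.0029 wz 44.5
x 0.0833 y 0.0292 z 0.0029 wz 53.5
x 0.0930 y 0.0407 z 0.0029 wz 62.5
x 0.1007 y 0.0536 z 0.0029 wz 71.5
```

Tracking the arc well; continuing.

>>> move_arm(deltas=[{"x": 0.0155, "y": 0.001, "z": 0.002, "wx": 0, "wy": 0, "wz": 8.5, "hand": 0}, {"x": 0.0305, "y": 0.002, "z": 0.002, "wx": 0, "wy": 0, "wz": 17.5, "hand": 0}, {"x": 0.045, "y": 0.0055, "z": 0.002, "wx": 0, "wy": 0, "wz": 26.5, "hand": 0}, {"x": 0.059, "y": 0.0115, "z": 0.002, "wx": 0, "wy": 0, "wz": 35.5, "hand": 0}, {"x": 0.072, "y": 0.0195, "z": 0.002, "wx": 0, "wy": 0, "wz": 44.5, "hand": 0}, {"x": 0.083, "y": 0.029, "z": 0.002, "wx": 0, "wy": 0, "wz": 53.5, "hand": 0}, {"x": 0.093, "y": 0.0405, "z": 0.002, "wx": 0, "wy": 0, "wz": 62.5, "hand": 0}, {"x": 0.1005, "y": 0.0535, "z": 0.002, "wx": 0, "wy": 0, "wz": 71.5, "hand": 0}])

```text
time: 13.98
tool_pos: [0.5583, -0.0703, 0.0307]
tool_rot: [3.139, 0.002, 1.964]
contact_force: [1.1, -0.4, 0.0]
opening: 0.0004
```

```bash
python3 - <<'E'
from h import *
delta([(*pt(t),.03,85.5+t) for t in (27,18,9,4,0)])
E
```

```text
x 0.0001 y 0.0001 z 0.0007 wz 0.0
x 0.0151 y -0.0008 z 0.0007 wz 9.0
x 0.0301 y 0.0006 z 0.0007 wz 18.0
x 0.0383 y 0.0024 z 0.0007 wz 23.0
x 0.0447 y 0.0044 z 0.0007 wz 27.0
```

>>> move_arm(deltas=[{"x": 0.008, "y": -0.0005, "z": 0, "wx": 0, "wy": 0, "wz": 4.5, "hand": 0}, {"x": 0.015, "y": -0.001, "z": 0, "wx": 0, "wy": 0, "wz": 9, "hand": 0}, {"x": 0.0225, "y": 0, "z": 0, "wx": 0, "wy": 0, "wz": 13.5, "hand": 0}, {"x": 0.03, "y": 0.0005, "z": 0, "wx": 0, "wy": 0, "wz": 18, "hand": 0}, {"x": 0.0345, "y": 0.0015, "z": 0, "wx": 0, "wy": 0, "wz": 20.5, "hand": 0}, {"x": 0.0385, "y": 0.0025, "z": 0, "wx": 0, "wy": 0, "wz": 23, "hand": 0}, {"x": 0.0415, "y": 0.0035, "z": 0, "wx": 0, "wy": 0, "wz": 25, "hand": 0}, {"x": 0.044, "y": 0.004, "z": 0, "wx": 0, "wy": 0, "wz": 27, "hand": 0}])

```text
time: 14.98
tool_pos: [0.5454, -0.0281, 0.0306]
tool_rot: [3.138, 0.001, 1.497]
contact_force: [-0.3, -0.4, -1.3]
opening: 0.0003
```

>>> move_arm(deltas=[{"x": 0.001, "y": 0, "z": 0, "wx": 0, "wy": 0, "wz": 0, "hand": 0}, {"x": 0.0015, "y": 0, "z": 0, "wx": 0, "wy": 0, "wz": 0, "hand": 0}])

```text
time: 15.22
tool_pos: [0.5454, -0.027, 0.03]
tool_rot: [3.139, 0.001, 1.499]
contact_force: [-1.2, -6.4, 3.6]
opening: 0.0009
```

>>> move_arm(deltas=[{"x": 0.001, "y": 0, "z": 0, "wx": 0, "wy": 0, "wz": 0, "hand": 0}, {"x": 0.002, "y": 0, "z": 0, "wx": 0, "wy": 0, "wz": 0, "hand": 0}, {"x": 0.002, "y": 0, "z": 0, "wx": 0, "wy": 0, "wz": 0, "hand": 0}])

```text
time: 15.6
tool_pos: [0.5455, -0.027, 0.03]
tool_rot: [3.139, 0.004, 1.499]
contact_force: [-3.8, -13.5, 6.2]
opening: 0.0007
```

>>> move_arm(deltas=[{"x": -0.006, "y": 0, "z": 0, "wx": 0, "wy": 0, "wz": 0, "hand": 0}, {"x": -0.04, "y": 0, "z": 0, "wx": 0, "wy": 0, "wz": 0, "hand": 0}, {"x": -0.06, "y": 0, "z": -0.04, "wx": 0, "wy": 0, "wz": 0, "hand": 0}, {"x": -0.06, "y": 0, "z": -0.1, "wx": 0, "wy": 0, "wz": 0, "hand": 0}, {"x": -0.06, "y": 0, "z": -0.1, "wx": 0, "wy": 0, "wz": 0, "hand": 0}])

```text
time: 16.23
tool_pos: [0.5433, -0.0847, 0.1333]
tool_rot: [3.132, 0.002, 1.499]
contact_force: [-0.7, 0.0, -0.2]
opening: 0.0007
```

```bash
python3 - <<'E'
from h import *
a=snap('side','s5.png');b=snap('top','t5.png')
c,d=a[150:300,190:390],b[150:250,240:340]
z=lambda i,f:cv2.resize(i,None,fx=f,fy=f,interpolation=cv2.INTER_CUBIC)
m=np.zeros((400,800,3),np.uint8); m[:300,:400]=z(c,2); m[:,400:]=z(d,4); cv2.imwrite('pics/c5.png',m[:,:,::-1])
delta([(.5736,.1294,.13,85.5)])
E
```

```text
x 0.2149 y 0.0177 z -0.0011 wz 0.4
```

View pics/c5.png

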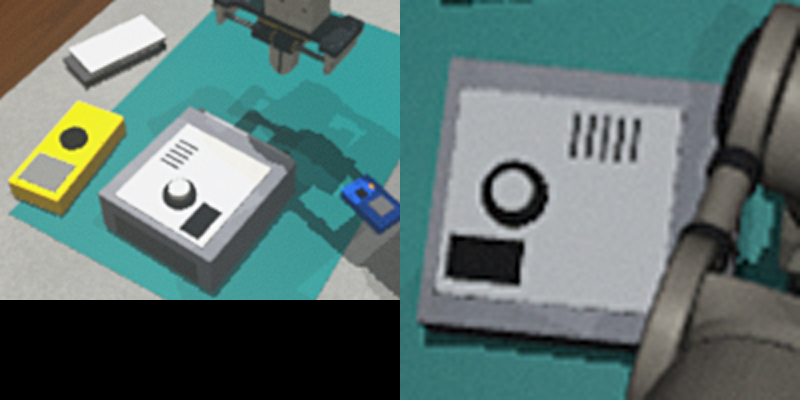

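The door is gone from its open position and lies across the mouth, with 13.5 N against the stop. Now over the button.

>>> move_arm(deltas=[{"x": 0.04, "y": 0.004, "z": 0, "wx": 0, "wy": 0, "wz": 0, "hand": 0}, {"x": 0.09, "y": 0.008, "z": 0, "wx": 0, "wy": 0, "wz": 0, "hand": 0}, {"x": 0.14, "y": 0.012, "z": 0, "wx": 0, "wy": 0, "wz": 0, "hand": 0}, {"x": 0.19, "y": 0.016, "z": 0, "wx": 0, "wy": 0, "wz": 0, "hand": 0}, {"x": 0.215, "y": 0.018, "z": 0, "wx": 0, "wy": 0, "wz": 0, "hand": 0}, {"x": 0.215, "y": 0.018, "z": 0, "wx": 0, "wy": 0, "wz": 0, "hand": 0}, {"x": 0.215, "y": 0.018, "z": 0.02, "wx": 0, "wy": 0, "wz": 0, "hand": 0}, {"x": 0.215, "y": 0.018, "z": 0.03, "wx": 0, "wy": 0, "wz": 0, "hand": 0}])

```text
time: 17.32
tool_pos: [0.5727, 0.1283, 0.0967]
tool_rot: [-3.138, 0.001, 1.498]
contact_force: [-0.1, -0.3, 0.0]
opening: 0.0007
```

```bash
python3 - <<'E'
from h import *
for z in(.08,.085,.09,.095,.1): print(z,proj('side',[.5736,.1294,z]),proj('top',[.5736,.1294,z]))
E
```

```text
0.08 [[279.51116423 244.86957344]] [[268.29262191 198.13048308]]
0.085 [[279.3904739  243.64589872]] [[268.06398547 197.78214856]]
0.09 [[279.26890349 242.41343185]] [[267.83365991 197.43124627]]
0.095 [[279.14644322 241.17207672]] [[267.6016264  197.07774764]]
0.1 [[279.0230832 239.9217358]] [[267.36786581 196.72162368]]
```

>>> move_arm(deltas=[{"x": 0, "y": 0, "z": 0.005, "wx": 0, "wy": 0, "wz": 0, "hand": 0}, {"x": 0, "y": 0, "z": 0.01, "wx": 0, "wy": 0, "wz": 0, "hand": 0}, {"x": 0, "y": 0, "z": 0.013, "wx": 0, "wy": 0, "wz": 0, "hand": 0}])

```text
time: 17.7
tool_pos: [0.5739, 0.1287, 0.0861]
tool_rot: [3.142, 0.001, 1.499]
contact_force: [-3.8, -3.2, 14.6]
opening: 0.0005
```

>>> move_arm(deltas=[{"x": 0, "y": 0, "z": 0.002, "wx": 0, "wy": 0, "wz": 0, "hand": 0}, {"x": 0, "y": 0, "z": 0.003, "wx": 0, "wy": 0, "wz": 0, "hand": 0}])

```text
time: 17.95
tool_pos: [0.5741, 0.1287, 0.0859]
tool_rot: [3.14, 0.001, 1.499]
contact_force: [-10.7, -3.8, 26.5]
opening: 0.0004
```

Bottomed out: 26 N with no more travel, well past the 5 N needed. I'll release, rise and make the final check.

>>> move_arm(deltas=[{"x": 0, "y": 0, "z": -0.01, "wx": 0, "wy": 0, "wz": 0, "hand": 0}, {"x": 0, "y": 0, "z": -0.04, "wx": 0, "wy": 0, "wz": 0, "hand": 0}, {"x": 0, "y": 0, "z": -0.1, "wx": 0, "wy": 0, "wz": 0, "hand": 0}, {"x": 0, "y": 0, "z": -0.15, "wx": 0, "wy": 0, "wz": 0, "hand": 0}, {"x": 0.05, "y": -0.05, "z": -0.15, "wx": 0, "wy": 0, "wz": 0, "hand": 0}, {"x": 0.1, "y": -0.1, "z": -0.15, "wx": 0, "wy": 0, "wz": 0, "hand": 0}, {"x": 0.15, "y": -0.15, "z": -0.15, "wx": 0, "wy": 0, "wz": 0, "hand": 0}, {"x": 0.15, "y": -0.15, "z": -0.15, "wx": 0, "wy": 0, "wz": 0, "hand": 0}])

```text
time: 18.95
tool_pos: [0.433, 0.2921, 0.2331]
tool_rot: [3.141, -0.001, 1.502]
contact_force: [0.3, -0.8, 0.9]
opening: 0.0003
```

```bash
python3 - <<'E'
from h import *
b=snap('top','t6.png')[90:290,160:500]
cv2.imwrite('pics/c6.png',cv2.resize(b,None,fx=2.3,fy=2.3,interpolation=cv2.INTER_CUBIC)[:,:,::-1])
print(monitor.observe()['time'])
E
```

```text
19.0
```

View pics/c6.png

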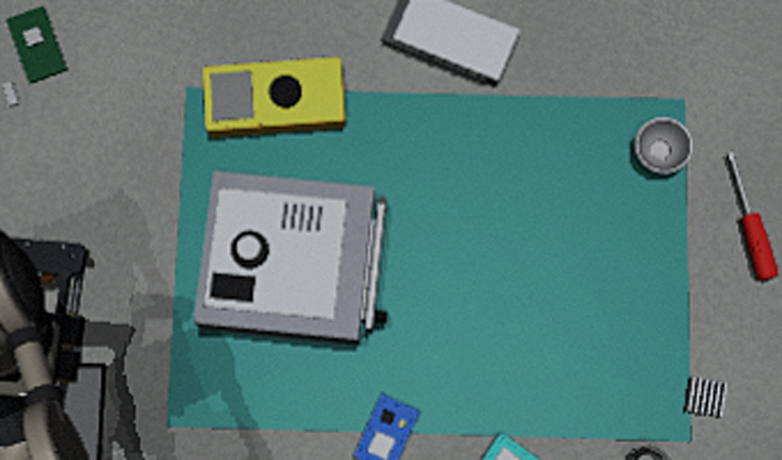

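```bash
python3 - <<'E'
from h import *
W=unproj('top',np.array([(382,202),(370,328)])/2.3+[160-.3,90-.3],.058)[:,:2];e=W[1]-W[0]
print('door',np.arctan2(-(e@u),e@v), robot.hand_in())
E
```

```text
the job is handed in; nothing more can be done
door 0.012704537224508457 None
```

The job is done and handed in at about 19 s of the 67 s allowed; the hand-in reports no verdict.

- **Loose module:** I pushed it flush against its neighbour while the tray was still outside. The image gave an offset of 50.4 mm in y and 2 mm in x, and it was square.
- **Tray:** I pushed it straight in until it stopped at the expected home position, with the force at 13.7 N. At the last look before it entered the box it was square to 0.01 rad and about 2 mm off centre.
- **Door:** I swung it against its stop at 13.5 N. In the last picture it measured about 0.013 rad.
- **Start button:** I pressed it until it bottomed out, with 26 N and no further travel, then let it go. The arm ended clear of everything, with no contact force.

No check failed or disagreed. Some things were not seen directly:
- **Tray and modules inside the box:** they are hidden behind the shut door, so their final state is judged from the contact position and forces.
- **Button release:** I did not measure that it came back up.
- **Other items:** the multimeter, screw tin, screwdriver and heat sink look undisturbed in the last picture. The phone was hidden by the arm, and the flux jar and solder spool did not show clearly; I never knowingly touched any of them.

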